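# Close the heavy cover of the curing chamber and push its catch home

## Robot

A 6-joint arm with a two-finger parallel gripper is mounted at the origin on the work surface. World frame = base frame: x ahead of the robot, y to its left, z up, the work surface at z = 0. Lengths are in m, angles in rad, forces in N, time in s.
With the tool pointing down it reaches from about 0.35 to 0.975 m from the base axis. Payload 4.9 kg.
Tool frame: the origin (TCP) lies on the centre line of the jaws, within the pads' length; the fingertips stand 11 mm ahead of it and the grasp point (between the pads) lies 8 mm behind it (manip.finger_overhang is the distance from the TCP to the fingertips, in m); y points along the fingers, z is the direction in which the jaws open and shut, and the axes are right-handed (so a half turn about y gives the same grasp; the last joint's range is limited). The gripper opens to 85 mm and grips with 20 to 120 N. Pads are 22 mm wide; open, the fingers measure 114 mm over their backs; the gripper's body (76 mm by 85 mm) begins 54 mm behind the grasp point. The pads swing forward as they close: fully open they stand 13 mm farther back than shut.
Start: joints at [-1.229, 0.053, 1.613, -0, 1.476, -0.119], TCP at [0.278, -0.56, 0.242] pointing down, gripper open.
Joint ranges: [-3.01, 3.01], [-1.01, 2.22], [0.06, 2.58], [-1.02, 4.17], [0.09, 2.62], [-3.14, 3.14]. Speed limits (rad/s): [2.57, 2.57, 3.14, 3.14, 3.14, 3.14].

## Interface

Orientations are given as a unit quaternion [w, x, y, z].
In Python, from plant import readout, cams, workorder, manip gives the robot as it stands.
- The arm moves only by the tool play_rows, never from a script. Its arguments are lists of equal length, an entry for each row: "slide": the shift along the tool's x, y, z in cm, a list of three; "yaw": the turn about the tool's y in degrees; "grip": the closure, from -1 (fully open) to 1 (shut), so that 0 is half open. In form: {"slide": [[x, y, z], ...], "yaw": [yaw, ...], "grip": [grip, ...]}. A call has 1 to 12 rows; each row shifts and turns the commanded pose from where the row before left it, along the tool's axes as they then stand; what a row does not reach is not made up. A row lasts 1/10 s, in which the tool goes at most 50 mm and 8.59 degrees, less where a joint would pass 70% of its speed; a pose out of reach is approached as far as the arm can. A call with a gripper value outside its range is refused whole. The fingers move at their own pace and stop on an object; the grip force is fixed at half the most. Time passes only in rows, so rows that do not move let the fingers close. It gives the time, the measured TCP pose, the force and the opening at its end, in the units of the state.
- readout.state(): the state, without advancing time (a new reading comes with each control period).
- cams.grab_frame(name): name is "scene" or "top" or "wrist"; returns a dict with "image" (480x640x3 uint8, red, green, blue), "mtx" (3x3 intrinsics, pixels), "dist" ([k1, k2, p1, p2, k3] as OpenCV has them; the pictures are not rectified), "R" (3x3) and "t" (3): a world point X has camera coordinates R X + t; the wrist camera has in their place "mount" (4x4, takes a point from camera to tool coordinates, whose origin is the TCP and whose axes are the tool frame's). Camera axes: x right, y down, z forward; pixel columns grow to the right and rows downward; lengths in m; the calibration is good to about 2 mm. A picture is of the moment at which its call begins: read the wrist's pose just before it. There is no depth.
- workorder.job_done(): hands the job in, once; it reports no verdict.
The state is a dict: "time": time; "joint_pos": joint angles; "joint_vel": joint speeds; "joint_efforts": joint torques, N m; "tool_pos": TCP position; "tool_rot": TCP orientation; "contact_force": force on the tool from outside, world axes, zero at the start; "ft_torque": the same for the moment, N m; "gripper_width": opening from 0.0 (shut) to 1.0 (fully open).
Only numpy, scipy, OpenCV 4.12 (cv2) and the standard library are available. Lean on these libraries where they do the work, as an engineer would, in place of code of your own. Each camera call takes 0.05 s, during which the arm holds its last target.

## Task

Bring the heavy amber-windowed cover of the curing chamber down by its black bar, all the way onto the case, bearing against its weight so that it neither falls nor slams; cradle the bar between loosely opened fingers and do not clamp it, as no part of the cover may be loaded with more than 20 N. Then push the red catch near its front edge fully home and keep about 15 N on it for a second to bed the seal. Let go, and leave the jar, the blue box and the plaster cast where they stand.

Things in the scene. Friction and masses are not known exactly. Their poses are not given: they have to be found in the camera images.
- chamber: Light-curing chamber, a white open-topped case fixed to the bench, 180 mm deep (x) by 240 mm wide (y) by 95 mm high. Origin: centre of its underside, on the bench. Its x axis points from its front (the bar's side when closed) to its hinge side, roughly to the robot's right; z up. Its yaw differs from start to start.
- hinge (a point): The middle of the hinge pin, fixed at the rear of the chamber, 87 mm along the chamber's x from its centre and 96 mm above the bench. The pin runs along the chamber's y axis.
- cover (a joint): Angle of the heavy grey cover with amber window: 0 = closed flat on the case, grows as it opens, 1.5 = end stop. Starts open at 1.27 to 1.42. Panel 12 mm thick, 240 mm wide, 179 mm from pin to front edge. Weighs 0.64 to 1.0 kg. Hinge friction (0.35 N m) holds it above about 1.2 rad; from somewhere between 1.2 and 0.9 rad down it drops shut unless held (up to 3 N at the bar).
- bar (a point): Middle of the black round handle bar, 14 mm thick, 180 mm long along the chamber's y, on two 12 mm round arms 85 mm either side of its middle. It circles about the pin: 235 mm from it along the cover and 6 mm to the cover's outer side (so 102 mm above the bench when closed, top edge when open). A clear gap of 49 mm lies between bar and panel edge, running on down in front of the closed case.
- catch (a joint): Travel of the red push-in catch into the cover, m: 0 = standing out, 0.008 = fully home (hard stop). Friction holds it where it is left; it takes 9 N to move it.
- catch_top (a point): Centre of the top face of the red catch, a round button 36 mm wide in a steel collar (50 mm wide, 6 mm high) on the cover's outer face, 152 mm from the pin, on the cover's centre line. Cover closed: the top is 126 mm above the bench, 118 mm once home. z axis = outward normal of the cover; it is pressed against z.
- jar: Bystander: small jar, 52 mm diameter, 65 mm high, standing on the bench. Origin: centre of its underside.
- bur_box: Bystander: blue plastic box, 90 x 60 x 35 mm, on the bench. Origin: centre of its underside.
- cast: Bystander: white plaster dental cast, 55 x 65 x 28 mm, on the bench. Origin: centre of its underside.

How it is judged:
On the way, in this order (a step that is already met when the one before it is completed fails the run):
1. the cover lies closed on the case with the catch still standing out (value of joint cover below 0.02 rad and value of joint catch below 0.004 m), for 0.2 s.
2. the catch is pushed home and kept under firm pressure to bed the seal (value of joint catch above 0.0072 m and contact force between the fingers and catch above 12 N), for 0.5 s.
At the end, for the whole second after the job is handed in: The cover is closed (within 0.02 rad) and its catch pushed home (at least 7.2 of 8 mm), and the jar, the blue box and the cast stand within 15 mm of where they were (value of joint cover below 0.02 rad and value of joint catch above 0.0072 m and distance of each of jar, bur_box, cast from where it was at the start of the episode below 0.015 m); the robot touches nothing.
It fails at once if the cover falls or is swung shut: it closes faster than 1.2 rad/s (28 cm/s at the bar) (velocity of joint cover below -1.2 rad/s).
It fails at once if the cover, its bar or its catch is clamped or forced: the fingers load it with more than 22 N in all (contact force between the fingers and cover above 22 N).
It fails at once if a bystander is pushed away by more than 15 mm (distance of any of jar, bur_box, cast from where it was at the start of the episode above 0.015 m).
It also fails if it takes over 69 s, if anything falls off the work surface, if the arm or the gripper's body presses on something with over 40 N, if the wrist force passes 120 N, or if a joint passes its speed limit or range.

## Working session

There is one attempt and no reset: what is moved stays moved. The work goes in short steps, Python scripts to look and compute and a tool call to move; the robot and the scene stay as the last step left them, time stands still between calls to the robot, and variables do not carry over. Pictures are saved under pics/ and viewed, and the job is handed in when it is done.

Besides the shell and the picture viewer there is one more tool, called after "Emit:" by a JSON object that holds its "op" and its "data". play_rows: Moves the arm, as the interface text tells. Its arguments: {"type":"object","properties":{"slide":{"type":"array","items":{"type":"array","items":{"type":"number"}}},"yaw":{"type":"array","items":{"type":"number"}},"grip":{"type":"array","items":{"type":"number"}}},"required":["slide","yaw","grip"]}

```bash
ls; mkdir -p pics
python3 - <<'E'
from plant import readout,cams,manip
import cv2,numpy as np
s=readout.state()
for k,v in s.items(): print(k,np.round(v,4))
print([a for a in dir(manip) if a[0]!='_'])
np.set_printoptions(suppress=True,precision=4)
for n in ["scene","top","wrist"]:
    f=cams.grab_frame(n); cv2.imwrite(f"pics/{n}0.png",f["image"][:,:,::-1])
    print(n,{k:np.round(v,4).tolist() for k,v in f.items() if k!="image"})
E
```

```text
pics
time 0.0
joint_pos [-1.229   0.0534  1.6143  0.      1.476  -0.119 ]
joint_vel [ 0.0003  0.0019 -0.0002  0.0014 -0.0005 -0.0001]
joint_efforts [-2.40000e-03 -3.93689e+01 -3.70172e+01 -2.00000e-04  7.00000e-03
 -0.00000e+00]
tool_pos [ 0.2777 -0.5592  0.241 ]
tool_rot [ 0.1614 -0.1615  0.6892 -0.6877]
contact_force [-0.4897 -0.019  -0.4643]
ft_torque [ 0.0006 -0.011   0.0496]
gripper_width 0.9962
['IKError', 'finger_overhang']
scene {'mtx': [[523.5621, 0.0, 326.1693], [0.0, 523.5621, 246.6669], [0.0, 0.0, 1.0]], 'dist': [-0.15, 0.0, 0.0, 0.0, 0.0], 'R': [[-0.6155, 0.7881, 0.0039], [0.5881, 0.4626, -0.6634], [-0.5246, -0.406, -0.7483]], 't': [0.3385, -0.3254, 1.3985]}
top {'mtx': [[452.3924, 0.0, 321.3447], [0.0, 452.3924, 234.6629], [0.0, 0.0, 1.0]], 'dist': [-0.0336, 0.0, 0.0, 0.0, 0.0], 'R': [[0.0278, -0.9993, 0.0238], [-0.9952, -0.0299, -0.0933], [0.094, -0.0211, -0.9953]], 't': [0.0197, 0.6283, 0.8407]}
wrist {'mtx': [[393.9836, 0.0, 317.7766], [0.0, 393.9836, 242.3835], [0.0, 0.0, 1.0]], 'dist': [-0.0477, 0.0, 0.0, 0.0, 0.0], 'mount': [[-0.0013, 0.964, 0.2659, -0.0674], [-0.0003, -0.2659, 0.964, -0.1323], [1.0, 0.0012, 0.0006, -0.0004], [0.0, 0.0, 0.0, 1.0]]}
```

View pics/scene0.png

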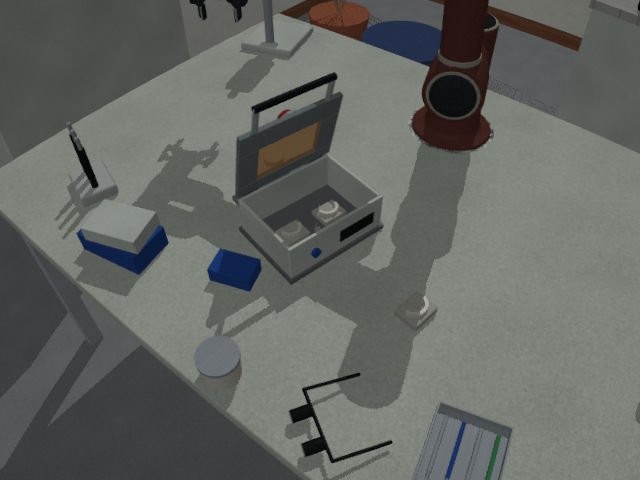

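View pics/top0.png

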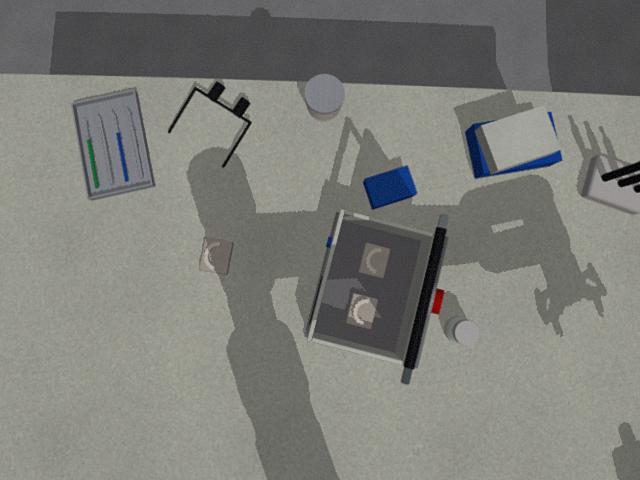

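View pics/wrist0.png

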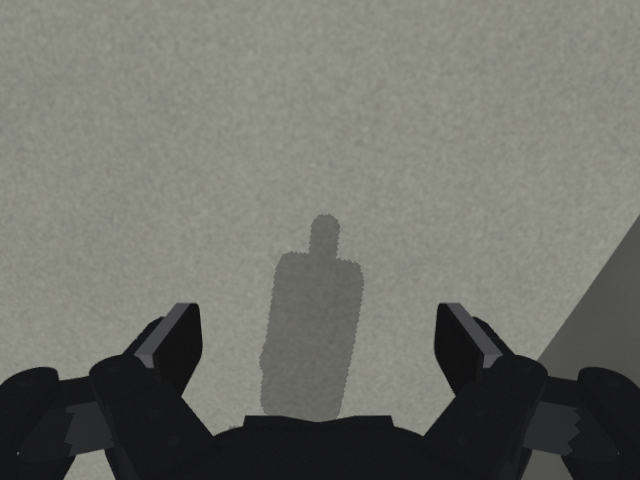

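```bash
cat > h.py <<'E'
import numpy as np,cv2
from scipy.spatial.transform import Rotation as Ro
np.set_printoptions(suppress=True,precision=4)
def ray(f,uv):
    p=cv2.undistortPoints(np.array([[uv]],float),f["mtx"],f["dist"])[0,0]
    R=np.array(f["R"]);t=np.array(f["t"])
    return -R.T@t, R.T@np.array([p[0],p[1],1.])
def atz(f,uv,z):
    c,d=ray(f,uv); return c+d*(z-c[2])/d[2]
def proj(f,X):
    r,_=cv2.Rodrigues(np.array(f["R"])); 
    return cv2.projectPoints(np.atleast_2d(X).astype(float),r,np.array(f["t"]),f["mtx"],f["dist"])[0][:,0]
def tri(fs,uvs):
    A=np.zeros((3,3));b=np.zeros(3)
    for f,u in zip(fs,uvs):
        c,d=ray(f,u);d=d/np.linalg.norm(d);P=np.eye(3)-np.outer(d,d);A+=P;b+=P@c
    return np.linalg.solve(A,b)
def tR(s):
    w,x,y,z=s["tool_rot"]; return Ro.from_quat([x,y,z,w]).as_matrix()
E
python3 - <<'E'
from h import *
from plant import readout,cams
f=cams.grab_frame
s=f("scene");t=f("top")
np.savez("cal.npz",**{a+k:v[k] for a,v in(("s",s),("t",t)) for k in("mtx","dist","R","t")})
print(tR(readout.state()))
cv2.imwrite("pics/cs.png",cv2.resize(s["image"][60:290,220:400,::-1],None,fx=3.3,fy=2.6*1,interpolation=cv2.INTER_CUBIC))
cv2.imwrite("pics/ct.png",cv2.resize(t["image"][200:395,295:495,::-1],None,fx=4,fy=3,interpolation=cv2.INTER_CUBIC))
for n,u,z in [("jar?",(465,332),.065),("round?",(325,95),.065),("blue",(390,187),.035),("cast",(217,255),.028)]: print(n,atz(t,u,z))
E
```

```text
[[-0.8957 -0.0003  0.4446]
 [-0.4446  0.0009 -0.8957]
 [-0.0001 -1.     -0.001 ]]
jar? [ 0.4532 -0.2291  0.065 ]
round? [0.8914 0.039  0.065 ]
blue [ 0.7236 -0.0925  0.035 ]
cast [0.5826 0.236  0.028 ]
```

View pics/cs.png

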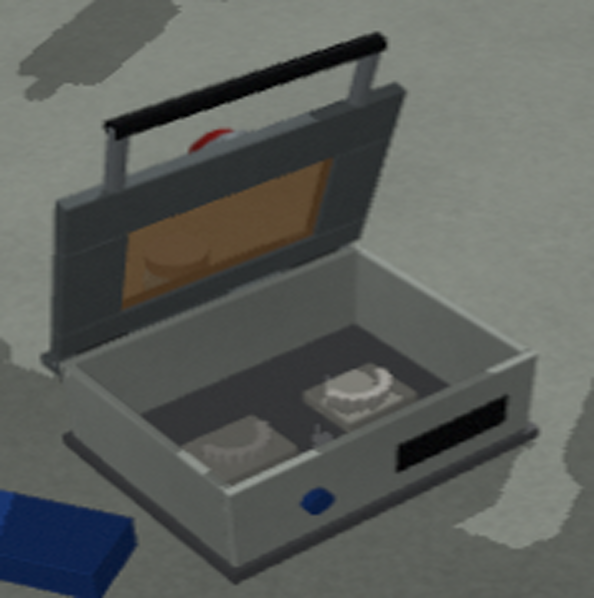

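View pics/ct.png

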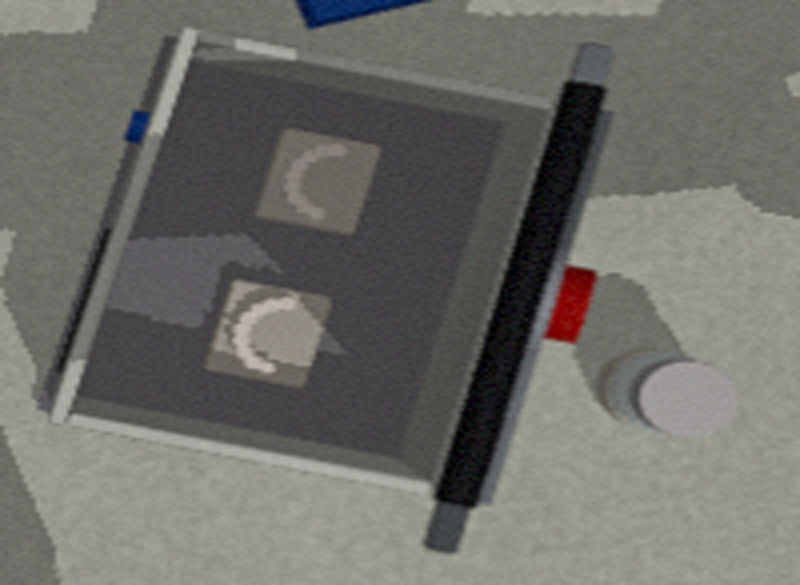

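```bash
cat >> h.py <<'E'
def cal():
    z=np.load("cal.npz"); return [{k:z[a+k] for k in("mtx","dist","R","t")} for a in "st"]
def model(p,pt):
    "pt in chamber frame"
    cx,cy,ps=p[:3]; c,s=np.cos(ps),np.sin(ps)
    return np.array([cx+c*pt[0]-s*pt[1],cy+s*pt[0]+c*pt[1],pt[2]])
def cov(p,th,l,y,n):
    "l along cover from pin, n outward"
    return model(p,(.087-l*np.cos(th)+n*np.sin(th),y,.096+l*np.sin(th)+n*np.cos(th)))
E
python3 - <<'E'
from h import *
from scipy.optimize import least_squares
S,T=cal()
obs=[(S,(290.3,248.5),'c',(-.09,.12,.095)),(S,(382.1,196.5),'c',(-.09,-.12,.095)),
(S,(253.3,109.2),'b',.09),(S,(335.8,76.2),'b',-.09),(T,(440.5,228.3),'b',.09),(T,(409.3,367.7),'b',-.09),
(T,(342.5,210.7),'c',(-.09,.12,.095)),(T,(310,339.3),'c',(-.09,-.12,.095))]
def res(p):
    o=[]
    for f,u,k,a in obs:
        X=model(p,a) if k=='c' else cov(p,p[3],.235,a,.006)
        o+=list(proj(f,X)[0]-u)
    return o
r=least_squares(res,[.5,0,-1.4,1.35]);print(r.x,np.round(r.fun,1).reshape(-1,2))
p=r.x;print("bar",cov(p,p[3],.235,0,.006),"hinge",model(p,(.087,0,.096)))
print("tri bar",tri([S,T],[(253.3,109.2),(440.5,228.3)]),tri([S,T],[(335.8,76.2),(409.3,367.7)]))
np.save("p.npy",p)
E
```

```text
[ 0.5312 -0.0583 -1.7939  1.3082] [[-1.7  1.3]
 [ 0.2 -1.8]
 [ 0.6  1.5]
 [-0.8 -0. ]
 [ 0.8  0.3]
 [-0.4  0.3]
 [-0.1 -1.5]
 [-1.3  2.1]]
bar [ 0.5241 -0.0893  0.3245] hinge [ 0.5119 -0.1432  0.096 ]
tri bar [ 0.6125 -0.1081  0.328 ] [ 0.4362 -0.069   0.3246]
```

Emit:
{"op": "play_rows", "data": {"slide": [[0,-3.5,0],[0,-3.5,0],[0,-3.5,0],[0,-3.5,0],[0,-2.5,0],[0,0,0]], "yaw": [8,8,8,8,7.2,0], "grip": [0.06,0.06,0.06,0.06,0.06,0.06]}}

```text
time: 0.85
tool_pos: [0.2783, -0.5609, 0.413]
tool_rot: [0.078, -0.08, -0.7, 0.705]
contact_force: [-0.9, -0.3, 0.2]
gripper_width: 0.47
```

```bash
cat > q.py <<'E'
from h import *
from plant import readout
p=np.load("p.npy")
s=readout.state();R=tR(s);print("t",s["time"],"pos",np.round(s["tool_pos"],4),"zang",np.arctan2(R[1,2],R[0,2]),"want",p[2],"w",round(s["gripper_width"],3))
th=p[3]
b=cov(p,th,.235,0,.006);print("bar in tool cm",R.T@(b-s["tool_pos"])*100)
print("F tool",R.T@np.array(s["contact_force"]), s["joint_pos"])
E
python3 q.py
```

```text
t 0.85 pos [ 0.2783 -0.5609  0.413 ] zang -1.794846528090572 want -1.7938784857133483 w 0.47
bar in tool cm [-13.4539   8.5279 -51.4998]
F tool [ 0.8004 -0.2158  0.5329] [-1.229   0.0052  1.3823 -0.      1.7453  0.5659]
```

Emit:
{"op": "play_rows", "data": {"slide": [[-1.1,0,-4.2],[-1.1,0,-4.2],[-1.1,0,-4.2],[-1.1,0,-4.2],[-1.1,0,-4.2],[-1.1,0,-4.2],[-1.1,0,-4.2],[-1.1,0,-4.2],[-1.1,0,-4.2],[-1.1,0,-4.2],[-1.1,0,-4.2],[-1.1,0,-4.2]], "yaw": [0,0,0,0,0,0,0,0,0,0,0,0], "grip": [0.06,0.06,0.06,0.06,0.06,0.06,0.06,0.06,0.06,0.06,0.06,0.06]}}

```text
time: 2.05
tool_pos: [0.5185, -0.0957, 0.4055]
tool_rot: [-0.079, 0.077, 0.703, -0.703]
contact_force: [0.2, 0.2, 0.0]
gripper_width: 0.469
```

Emit:
{"op": "play_rows", "data": {"slide": [[-0.2,1.5,-0.8],[0,1.2,0],[0,0,0]], "yaw": [0,0,0], "grip": [0.06,0.06,0.06]}}

```text
time: 2.35
tool_pos: [0.5206, -0.0906, 0.376]
tool_rot: [-0.081, 0.076, 0.703, -0.702]
contact_force: [0.8, -1.0, -0.9]
gripper_width: 0.471
```

```bash
python3 q.py
python3 - <<'E'
from h import *
from plant import cams
for n in("wrist","scene","top"):
    f=cams.grab_frame(n)["image"][:,:,::-1]
    if n=="scene": f=cv2.resize(f[20:220,200:400],None,fx=3,fy=3)
    if n=="top": f=cv2.resize(f[150:350,320:520],None,fx=3,fy=3)
    cv2.imwrite(f"pics/{n}1.png",f)
E
```

```text
t 2.35 pos [ 0.5206 -0.0906  0.376 ] zang -1.7940536739604824 want -1.7938784857133483 w 0.471
bar in tool cm [-0.3474  5.1477 -0.2002]
F tool [-1.0034  0.8828  0.823 ] [-0.3128 -0.2181  1.6491 -0.0007  1.7172  1.4811]
```

View pics/wrist1.png

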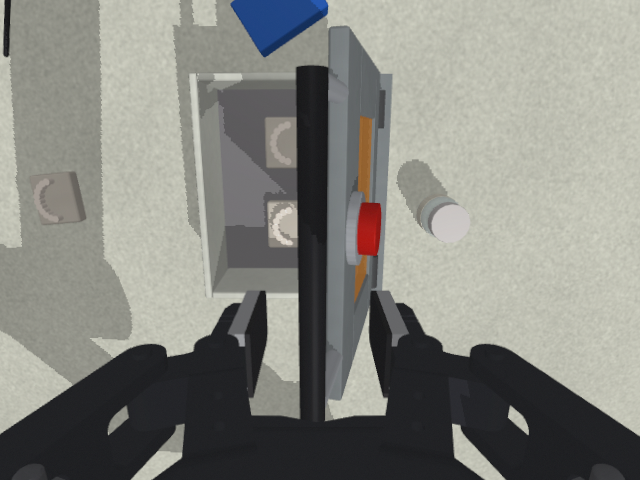

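View pics/scene1.png

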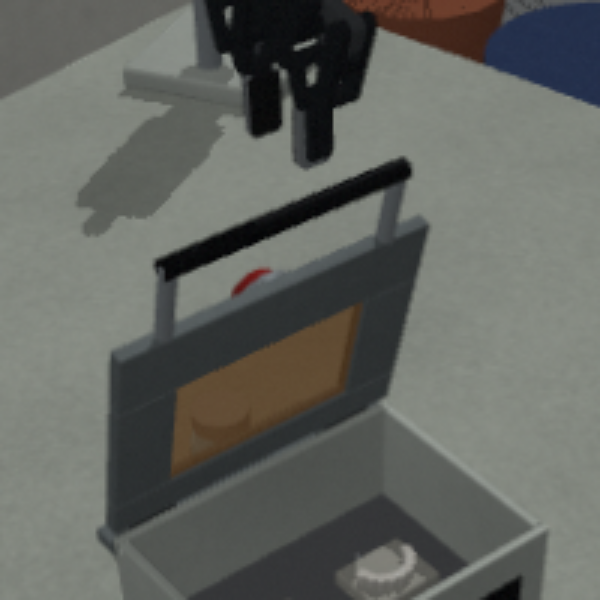

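Emit:
{"op": "play_rows", "data": {"slide": [[0,1,-0.1],[0,1,-0.1],[0,1,0],[0,1,0],[0,1,0],[0,0.5,0],[0,0,0],[0,0,0],[0,0,0]], "yaw": [0,0,0,0,0,0,0,0,0], "grip": [0.06,0.06,0.06,0.06,0.06,0.06,0.3,0.44,0.44]}}

```text
time: 3.4
tool_pos: [0.5227, -0.0883, 0.3261]
tool_rot: [0.078, -0.079, -0.703, 0.703]
contact_force: [0.1, 0.5, 0.4]
gripper_width: 0.28
```

```bash
python3 q.py
cat > look.py <<'E'
from h import *
import sys
from plant import cams
i=sys.argv[1]
o=[]
for n in("wrist","scene"):
    f=cams.grab_frame(n)["image"][:,:,::-1]
    if n=="scene": f=cv2.resize(f[60:260,210:410],(400,400))
    else: f=cv2.resize(f,(400,300)); f=np.vstack([f,np.zeros((100,400,3),np.uint8)])
    o.append(f)
cv2.imwrite(f"pics/L{i}.png",np.hstack(o))
E
python3 look.py 2
```

```text
t 3.4 pos [ 0.5227 -0.0883  0.3261] zang -1.794119049252087 want -1.7938784857133483 w 0.28
bar in tool cm [-0.1606  0.1571  0.0695]
F tool [ 0.0441 -0.3856 -0.4961] [-0.3078 -0.2123  1.7252  0.      1.6274  1.4863]
```

View pics/L2.png

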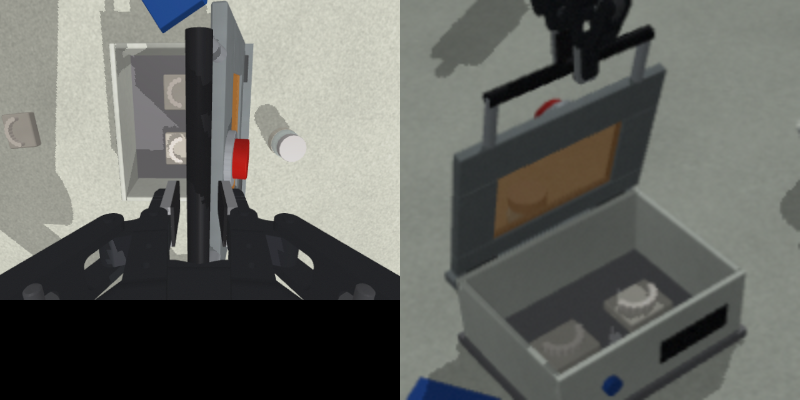

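Emit:
{"op": "play_rows", "data": {"slide": [[-0.1,0.5,0.1],[-0.1,0.4,0],[0,0,0],[0,0,0],[0,0,0]], "yaw": [0,0,0,0,0], "grip": [0.44,0.44,0.5,0.56,0.56]}}

```text
time: 4.0
tool_pos: [0.5242, -0.0897, 0.3163]
tool_rot: [-0.079, 0.079, 0.703, -0.703]
contact_force: [-0.5, 0.0, 0.2]
gripper_width: 0.222
```

```bash
python3 q.py
cat > traj.py <<'E'
import numpy as np
for a,b,n in [(1.31,1.19,6),(1.19,.95,12),(.95,.71,12),(.71,.47,12),(.47,.23,12),(.23,0,12)]:
    th=np.linspace(a,b,n+1)
    z=-(.235*np.cos(th)-.006*np.sin(th));y=-(.235*np.sin(th)+.006*np.cos(th))
    print(a,b,[[0,round(u*100,2),round(v*100,2)] for u,v in zip(np.diff(y),np.diff(z))])
E
python3 traj.py
```

```text
t 4.0 pos [ 0.5242 -0.0897  0.3163] zang -1.7941321298585213 want -1.7938784857133483 w 0.222
bar in tool cm [ 0.0119 -0.8191 -0.0301]
F tool [ 0.4673 -0.1968  0.0984] [-0.3094 -0.2047  1.7346  0.      1.6117  1.4847]
1.31 1.19 [[0, np.float64(0.11), np.float64(-0.46)], [0, np.float64(0.12), np.float64(-0.45)], [0, np.float64(0.13), np.float64(-0.45)], [0, np.float64(0.14), np.float64(-0.45)], [0, np.float64(0.15), np.float64(-0.45)], [0, np.float64(0.16), np.float64(-0.44)]]
1.19 0.95 [[0, np.float64(0.17), np.float64(-0.44)], [0, np.float64(0.18), np.float64(-0.44)], [0, np.float64(0.19), np.float64(-0.43)], [0, np.float64(0.19), np.float64(-0.43)], [0, np.float64(0.2), np.float64(-0.42)], [0, np.float64(0.21), np.float64(-0.42)], [0, np.float64(0.22), np.float64(-0.42)], [0, np.float64(0.23), np.float64(-0.41)], [0, np.float64(0.24), np.float64(-0.41)], [0, np.float64(0.24), np.float64(-0.4)], [0, np.float64(0.25), np.float64(-0.4)], [0, np.float64(0.26), np.float64(-0.39)]]
0.95 0.71 [[0, np.float64(0.27), np.float64(-0.39)], [0, np.float64(0.28), np.float64(-0.38)], [0, np.float
[... 1241 characters left out ...]
, np.float64(-0.16)], [0, np.float64(0.45), np.float64(-0.15)], [0, np.float64(0.45), np.float64(-0.14)], [0, np.float64(0.45), np.float64(-0.13)], [0, np.float64(0.45), np.float64(-0.12)]]
0.23 0 [[0, np.float64(0.44), np.float64(-0.11)], [0, np.float64(0.44), np.float64(-0.1)], [0, np.float64(0.44), np.float64(-0.09)], [0, np.float64(0.44), np.float64(-0.08)], [0, np.float64(0.44), np.float64(-0.08)], [0, np.float64(0.45), np.float64(-0.07)], [0, np.float64(0.45), np.float64(-0.06)], [0, np.float64(0.45), np.float64(-0.05)], [0, np.float64(0.45), np.float64(-0.04)], [0, np.float64(0.45), np.float64(-0.03)], [0, np.float64(0.45), np.float64(-0.02)], [0, np.float64(0.45), np.float64(-0.02)]]
```

Emit:
{"op": "play_rows", "data": {"slide": [[0,0.1,-0.45],[0,0.12,-0.45],[0,0.13,-0.45],[0,0.14,-0.45],[0,0.15,-0.45],[0,0.16,-0.45]], "yaw": [0,0,0,0,0,0], "grip": [0.56,0.56,0.56,0.56,0.56,0.56]}}

```text
time: 4.6
tool_pos: [0.5302, -0.0628, 0.3081]
tool_rot: [-0.079, 0.079, 0.703, -0.703]
contact_force: [1.1, -1.1, 0.3]
gripper_width: 0.223
```

Emit:
{"op": "play_rows", "data": {"slide": [[0,0.17,-0.44],[0,0.18,-0.44],[0,0.19,-0.43],[0,0.19,-0.43],[0,0.2,-0.42],[0,0.21,-0.42]], "yaw": [0,0,0,0,0,0], "grip": [0.56,0.56,0.56,0.56,0.56,0.56]}}

```text
time: 5.2
tool_pos: [0.5359, -0.0378, 0.2967]
tool_rot: [-0.079, 0.079, 0.703, -0.703]
contact_force: [0.1, -0.1, -0.2]
gripper_width: 0.218
```

```bash
cat > q2.py <<'E'
from h import *
from plant import readout
from scipy.optimize import minimize_scalar
p=np.load("p.npy")
s=readout.state();R=tR(s);P=np.array(s["tool_pos"])
h=model(p,(.087,0,.096)); q=np.array([(P-h)@R[:,0],(P-h)@R[:,1],(P-h)@R[:,2]])
print("t",s["time"],"w",s["gripper_width"],"F tool",np.round(R.T@s["contact_force"],2))
# theta from tool z (bar centred across)
from scipy.optimize import brentq
g=lambda t:-(.235*np.cos(t)-.006*np.sin(t))-q[2]
try:
    th=brentq(g,-.03,1.5); print("theta by across",th,"TCP below bar mm",1000*(.235*np.sin(th)+.006*np.cos(th)+q[1]))
except Exception as e: print(e)
print("tcp rel hinge mm: out",-q[2]*1000,"up",-q[1]*1000,"along",q[0]*1000)
E
python3 q2.py; python3 look.py 3
```

```text
t 5.2 w 0.2177770224970157 F tool [-0.12  0.23  0.1 ]
theta by across 1.0675157248563907 TCP below bar mm 8.085386718128445
tcp rel hinge mm: out 108.08492863891398 up 200.66960891340338 along -0.033894803006455025
```

View pics/L3.png

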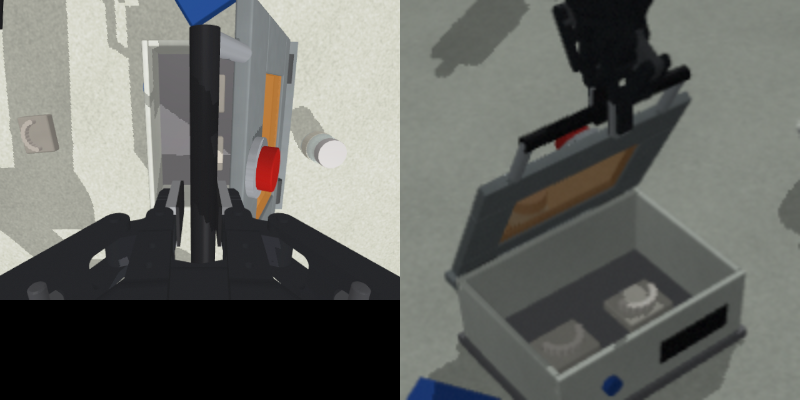

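Emit:
{"op": "play_rows", "data": {"slide": [[0,0.22,-0.42],[0,0.23,-0.41],[0,0.24,-0.41],[0,0.24,-0.4],[0,0.25,-0.4],[0,0.26,-0.39]], "yaw": [0,0,0,0,0,0], "grip": [0.56,0.56,0.56,0.56,0.56,0.56]}}

```text
time: 5.9
tool_pos: [0.5413, -0.0141, 0.2822]
tool_rot: [-0.079, 0.079, 0.703, -0.703]
contact_force: [0.1, 0.5, -0.4]
gripper_width: 0.221
```

Emit:
{"op": "play_rows", "data": {"slide": [[0,0.27,-0.39],[0,0.28,-0.38],[0,0.28,-0.38],[0,0.29,-0.37],[0,0.3,-0.36],[0,0.3,-0.36]], "yaw": [0,0,0,0,0,0], "grip": [0.56,0.56,0.56,0.56,0.56,0.56]}}

```text
time: 6.5
tool_pos: [0.5463, 0.0077, 0.265]
tool_rot: [-0.079, 0.079, 0.703, -0.703]
contact_force: [0.2, 0.1, -1.1]
gripper_width: 0.218
```

```bash
python3 q2.py; python3 look.py 4
```

```text
t 6.5 w 0.21769309752077798 F tool [-0.2   1.11 -0.14]
theta by across 0.8269331743649483 TCP below bar mm 7.970564404751607
tcp rel hinge mm: out 154.71173799560003 up 169.01892151568617 along -0.07483003133065952
```

View pics/L4.png

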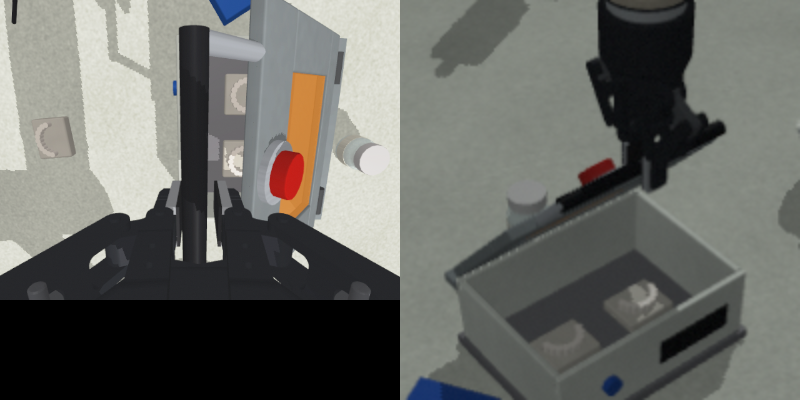

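Emit:
{"op": "play_rows", "data": {"slide": [[0,0.31,-0.35],[0,0.32,-0.35],[0,0.33,-0.34],[0,0.33,-0.33]], "yaw": [0,0,0,0], "grip": [0.56,0.56,0.56,0.56]}}

```text
time: 7.0
tool_pos: [0.5494, 0.0209, 0.2522]
tool_rot: [0.079, -0.079, -0.703, 0.703]
contact_force: [-0.4, 0.7, 0.8]
gripper_width: 0.216
```

Emit:
{"op": "play_rows", "data": {"slide": [[0,0.34,-0.33],[0,0.35,-0.32],[0,0.35,-0.31],[0,0.36,-0.3]], "yaw": [0,0,0,0], "grip": [0.56,0.56,0.56,0.56]}}

```text
time: 7.4
tool_pos: [0.5521, 0.0333, 0.2381]
tool_rot: [-0.079, 0.079, 0.703, -0.703]
contact_force: [1.5, 1.1, -0.0]
gripper_width: 0.222
```

```bash
python3 q2.py; python3 look.py 5
```

```text
t 7.4 w 0.22219874929444802 F tool [-1.18  0.   -1.39]
theta by across 0.6665432006430403 TCP below bar mm 7.943555956316267
tcp rel hinge mm: out 180.99180996727046 up 142.06632613406953 along -0.07141121556995399
```

View pics/L5.png

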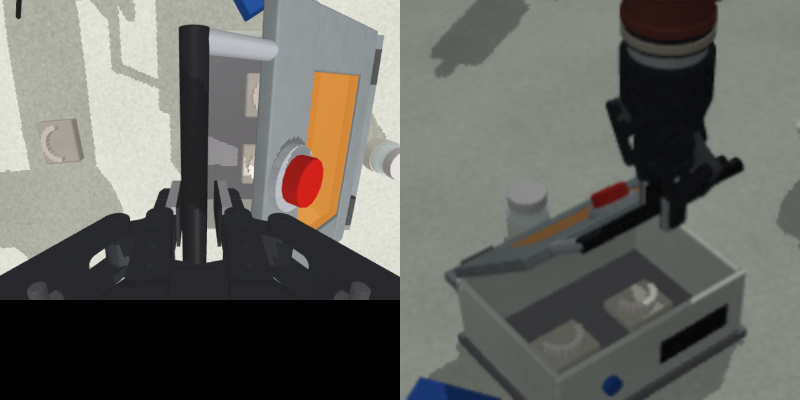

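Emit:
{"op": "play_rows", "data": {"slide": [[0,0.36,-0.27],[0,0.37,-0.26],[0,0.38,-0.25],[0,0.38,-0.25]], "yaw": [0,0,0,0], "grip": [0.56,0.56,0.56,0.56]}}

```text
time: 7.9
tool_pos: [0.5546, 0.0439, 0.2237]
tool_rot: [-0.078, 0.079, 0.703, -0.702]
contact_force: [0.0, 5.7, 1.9]
gripper_width: 0.22
```

```bash
python3 q2.py
```

```text
t 7.9 w 0.2196276347132329 F tool [ 1.25 -1.91 -5.57]
theta by across 0.5886231958112585 TCP below bar mm 8.048640139020513
tcp rel hinge mm: out 192.11958577857908 up 127.41746174727128 along -0.2392845336592145
```

Emit:
{"op": "play_rows", "data": {"slide": [[0,0.39,-0.24],[0,0.39,-0.23],[0,0.4,-0.23],[0,0.4,-0.22]], "yaw": [0,0,0,0], "grip": [0.56,0.56,0.56,0.56]}}

```text
time: 8.3
tool_pos: [0.5568, 0.0537, 0.2082]
tool_rot: [-0.078, 0.079, 0.704, -0.702]
contact_force: [0.0, 8.3, 2.7]
gripper_width: 0.224
```

```bash
python3 q2.py; python3 look.py 6
```

```text
t 8.3 w 0.22353739445787418 F tool [ 1.82 -2.68 -8.12]
theta by across 0.5091506045945942 TCP below bar mm 8.231338988548414
tcp rel hinge mm: out 202.2677147506542 up 111.55501903917927 along -0.3644633765586806
```

View pics/L6.png

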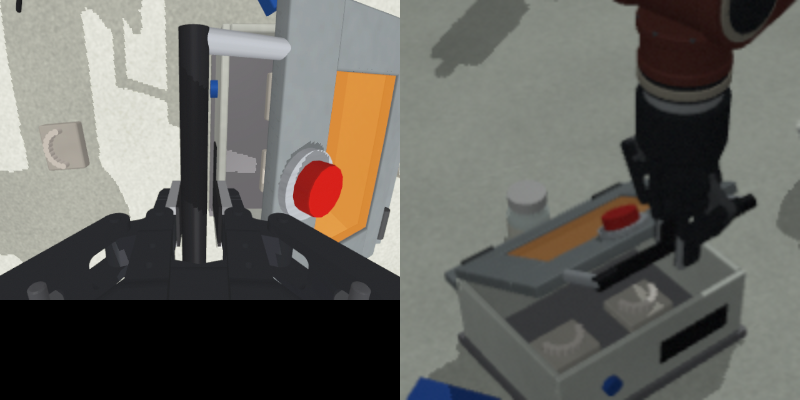

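Emit:
{"op": "play_rows", "data": {"slide": [[0,0.1,-0.15],[0,0.1,-0.15],[0,0.1,-0.15]], "yaw": [0,0,0], "grip": [0.56,0.56,0.56]}}

```text
time: 8.7
tool_pos: [0.5573, 0.0562, 0.2043]
tool_rot: [0.079, -0.079, -0.702, 0.703]
contact_force: [0.1, 1.1, -0.7]
gripper_width: 0.223
```

```bash
python3 q2.py
```

```text
t 8.7 w 0.22300652653498043 F tool [ 0.12  0.71 -1.15]
theta by across 0.49164050758719774 TCP below bar mm 7.726395335962505
tcp rel hinge mm: out 204.33407111743915 up 108.50005337761436 along -0.09099401089994637
```

Emit:
{"op": "play_rows", "data": {"slide": [[0,0.4,-0.23],[0,0.4,-0.22],[0,0.4,-0.21],[0,0.4,-0.2]], "yaw": [0,0,0,0], "grip": [0.56,0.56,0.56,0.56]}}

```text
time: 9.1
tool_pos: [0.5591, 0.0648, 0.188]
tool_rot: [0.079, -0.079, -0.703, 0.703]
contact_force: [0.5, -0.1, -1.5]
gripper_width: 0.219
```

```bash
python3 q2.py; python3 look.py 7
```

```text
t 9.1 w 0.21926727631112752 F tool [-0.53  1.51 -0.02]
theta by across 0.40891807031905497 TCP below bar mm 6.843252361896813
tcp rel hinge mm: out 213.23891399832098 up 92.10201309743007 along 0.12747295374240805
```

View pics/L7.png

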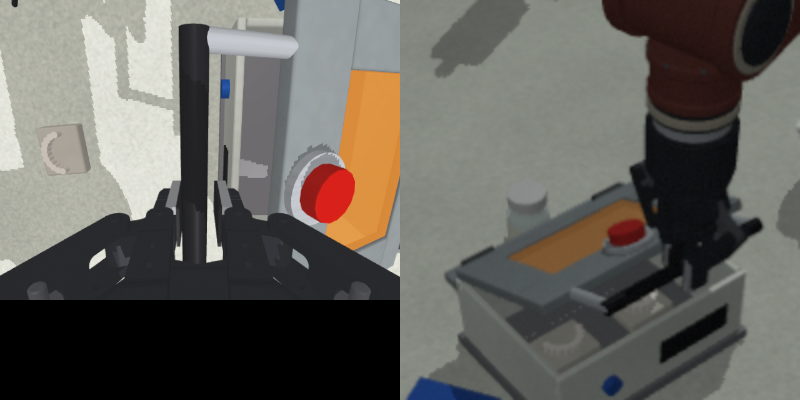

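Run:
```python
from h import *
S,T=cal();p=np.load("p.npy")
for th in [.5,.45,.4,.35,.3]:
    u=proj(S,cov(p,th,.235,.09,.006))[0]; print(th,(u-[210,60])*2+[400,0])
```

```text
0.5 [597.2349 288.4476]
0.45 [601.5566 300.7664]
0.4 [605.4624 312.8483]
0.35 [608.943  324.6467]
0.3 [611.992  336.1184]
```

Emit:
{"op": "play_rows", "data": {"slide": [[0,0.4,-0.15],[0,0.4,-0.15],[0,0.4,-0.14]], "yaw": [0,0,0], "grip": [0.56,0.56,0.56]}}

```text
time: 9.5
tool_pos: [0.5603, 0.0698, 0.1767]
tool_rot: [-0.079, 0.079, 0.703, -0.702]
contact_force: [0.2, 5.9, 1.4]
gripper_width: 0.218
```

```bash
python3 q2.py
```

```text
t 9.5 w 0.21778394705434154 F tool [ 1.09 -1.35 -5.8 ]
theta by across 0.3514492656558092 TCP below bar mm 6.176534115361607
tcp rel hinge mm: out 218.57001939028314 up 80.35754370217327 along -0.02183343578363311
```

Emit:
{"op": "play_rows", "data": {"slide": [[0,0.4,-0.14],[0,0.4,-0.13],[0,0.4,-0.13],[0,0.4,-0.12]], "yaw": [0,0,0,0], "grip": [0.56,0.56,0.56,0.56]}}

```text
time: 9.9
tool_pos: [0.5616, 0.0756, 0.1608]
tool_rot: [-0.079, 0.079, 0.704, -0.702]
contact_force: [0.5, 7.8, 1.1]
gripper_width: 0.22
```

```bash
python3 q2.py; python3 look.py 8
```

```text
t 9.9 w 0.22018545487983066 F tool [ 1.27 -1.04 -7.71]
theta by across 0.2757666847685156 TCP below bar mm 5.60282672503136
tcp rel hinge mm: out 224.48722171096358 up 64.15738606489403 along -0.0884355810980811
```

View pics/L8.png

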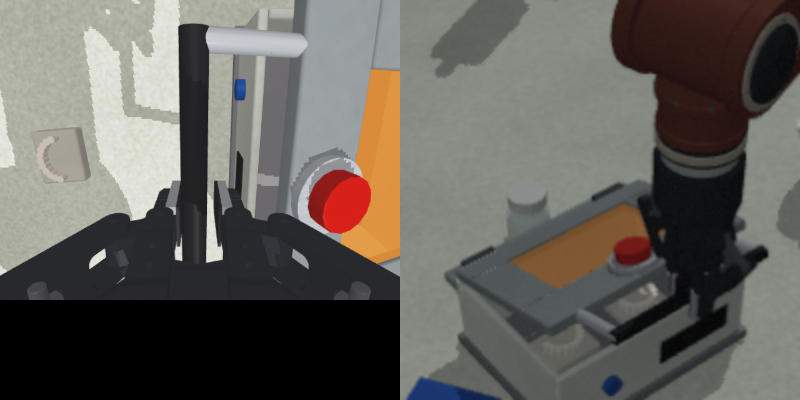

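Emit:
{"op": "play_rows", "data": {"slide": [[0,0.3,-0.12],[0,0.3,-0.11],[0,0.3,-0.11],[0,0.3,-0.1]], "yaw": [0,0,0,0], "grip": [0.56,0.56,0.56,0.56]}}

```text
time: 10.4
tool_pos: [0.5624, 0.0792, 0.1485]
tool_rot: [-0.079, 0.079, 0.703, -0.702]
contact_force: [-0.2, 4.3, -1.1]
gripper_width: 0.219
```

```bash
python3 q2.py
```

```text
t 10.4 w 0.21856682959428128 F tool [ 1.15  1.08 -4.16]
theta by across 0.21777486556968131 TCP below bar mm 4.4005145159728976
tcp rel hinge mm: out 228.1531009707899 up 52.23130090091544 along -0.05513361675444172
```

Emit:
{"op": "play_rows", "data": {"slide": [[0,0.3,-0.07],[0,0.3,-0.07],[0,0.3,-0.06],[0,0.3,-0.06]], "yaw": [0,0,0,0], "grip": [0.56,0.56,0.56,0.56]}}

```text
time: 10.8
tool_pos: [0.5631, 0.0821, 0.1366]
tool_rot: [-0.079, 0.079, 0.703, -0.702]
contact_force: [1.0, 7.5, -0.6]
gripper_width: 0.221
```

```bash
python3 q2.py;python3 look.py 9
```

```text
t 10.8 w 0.22064293035652613 F tool [ 0.71  0.59 -7.56]
theta by across 0.15852237765200888 TCP below bar mm 2.969332280758713
tcp rel hinge mm: out 231.10632445301053 up 40.05236919442496 along -0.048921416794514706
```

View pics/L9.png

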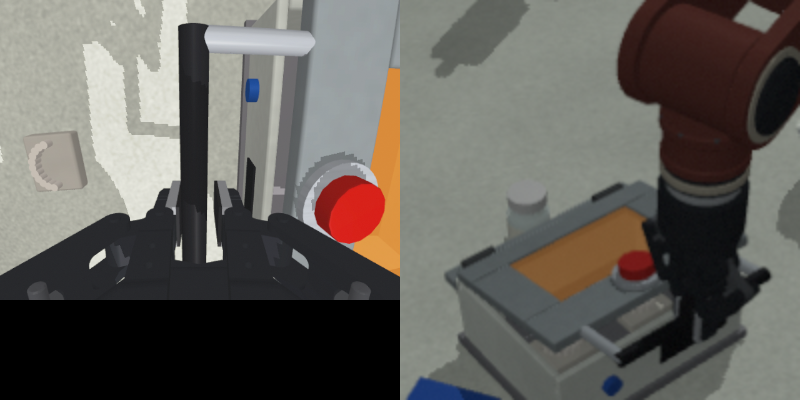

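Emit:
{"op": "play_rows", "data": {"slide": [[0,0.3,-0.07],[0,0.3,-0.06],[0,0.3,-0.06],[0,0.3,-0.05]], "yaw": [0,0,0,0], "grip": [0.56,0.56,0.56,0.56]}}

```text
time: 11.3
tool_pos: [0.5637, 0.0844, 0.1246]
tool_rot: [-0.079, 0.079, 0.703, -0.702]
contact_force: [1.5, 7.1, -0.9]
gripper_width: 0.223
```

```bash
python3 q2.py;python3 look.py 10;python3 - <<'E'
from h import *
S,T=cal();p=np.load("p.npy")
for th in [.25,.2,.15,.1,.05,0]:
    u=proj(S,cov(p,th,.235,.09,.006))[0]; print(th,(u-[210,60])*2+[400,0])
E
```

```text
t 11.3 w 0.222919900169359 F tool [ 0.13  0.87 -7.27]
theta by across 0.09061458610169805 TCP below bar mm -0.8073084037259759
tcp rel hinge mm: out 233.49292331607865 up 28.047990504433262 along -0.09477279982201808
0.25 [614.6056 347.2234]
0.2 [616.7825 357.9256]
0.15 [618.5241 368.1926]
0.1 [619.8341 377.9956]
0.05 [620.7182 387.31  ]
0 [621.1841 396.1144]
```

View pics/L10.png

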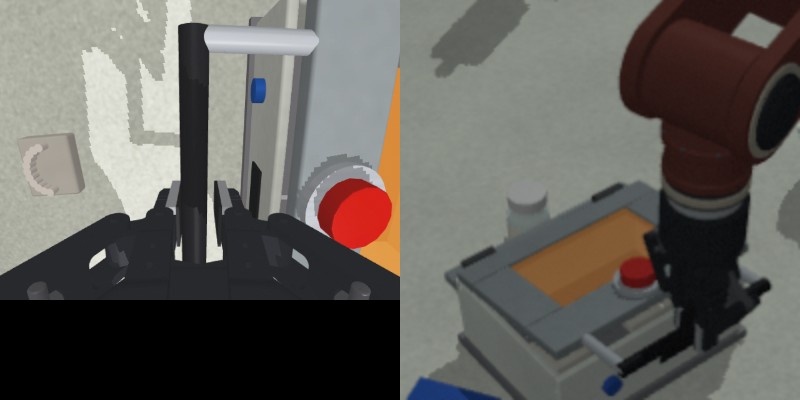

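Emit:
{"op": "play_rows", "data": {"slide": [[0,0.3,-0.05],[0,0.3,-0.04],[0,0.3,-0.04],[0,0.3,-0.04]], "yaw": [0,0,0,0], "grip": [0.56,0.56,0.56,0.56]}}

```text
time: 11.8
tool_pos: [0.564, 0.0861, 0.1125]
tool_rot: [-0.079, 0.079, 0.704, -0.702]
contact_force: [0.6, 6.8, -0.3]
gripper_width: 0.219
```

```bash
python3 q2.py
```

```text
t 11.8 w 0.21947446952190977 F tool [ 0.89  0.33 -6.79]
f(a) and f(b) must have different signs
tcp rel hinge mm: out 235.19618585571124 up 15.962445757400856 along -0.04943659967274035
```

Emit:
{"op": "play_rows", "data": {"slide": [[0,0.3,-0.03],[0,0.3,-0.03]], "yaw": [0,0], "grip": [0.56,0.56]}}

```text
time: 12.0
tool_pos: [0.5642, 0.0868, 0.1065]
tool_rot: [-0.079, 0.079, 0.704, -0.702]
contact_force: [1.8, 6.8, -1.5]
gripper_width: 0.221
```

```bash
python3 q2.py;python3 look.py 11
```

```text
t 12.0 w 0.2208171124004474 F tool [-0.25  1.55 -7.03]
f(a) and f(b) must have different signs
tcp rel hinge mm: out 235.84419680123736 up 9.916569525793664 along -0.056975406297852235
```

View pics/L11.png

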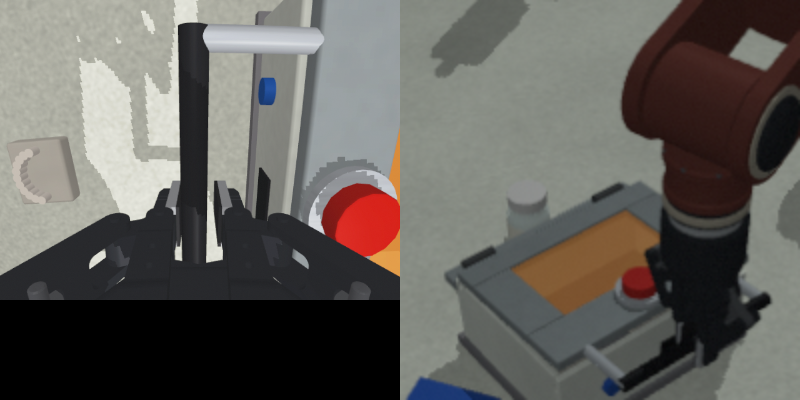

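Emit:
{"op": "play_rows", "data": {"slide": [[0,0.3,-0.02],[0,0.3,-0.02],[0,0.3,-0.01]], "yaw": [0,0,0], "grip": [0.56,0.56,0.56]}}

```text
time: 12.4
tool_pos: [0.5644, 0.0874, 0.0975]
tool_rot: [-0.079, 0.079, 0.704, -0.702]
contact_force: [1.3, 8.2, -1.3]
gripper_width: 0.221
```

```bash
python3 q2.py;python3 look.py 12
```

```text
t 12.4 w 0.2205895857459987 F tool [ 0.57  1.35 -8.31]
f(a) and f(b) must have different signs
tcp rel hinge mm: out 236.50940673396502 up 0.8319030471747398 along -0.045115731808676424
```

View pics/L12.png

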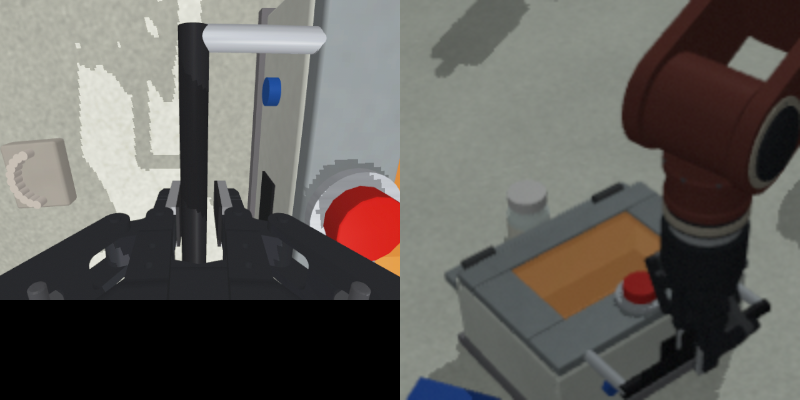

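Emit:
{"op": "play_rows", "data": {"slide": [[0,0.3,0],[0,0.3,0],[0,0.2,0]], "yaw": [0,0,0], "grip": [0.56,0.56,0.56]}}

```text
time: 12.8
tool_pos: [0.5644, 0.0878, 0.0895]
tool_rot: [-0.078, 0.079, 0.704, -0.701]
contact_force: [2.7, 9.0, -2.0]
gripper_width: 0.216
```

```bash
python3 q2.py;python3 look.py 13
```

```text
t 12.8 w 0.2162418889127985 F tool [-0.63  2.06 -9.41]
f(a) and f(b) must have different signs
tcp rel hinge mm: out 236.8581455627539 up -7.41047889478915 along -0.028547889141362626
```

View pics/L13.png

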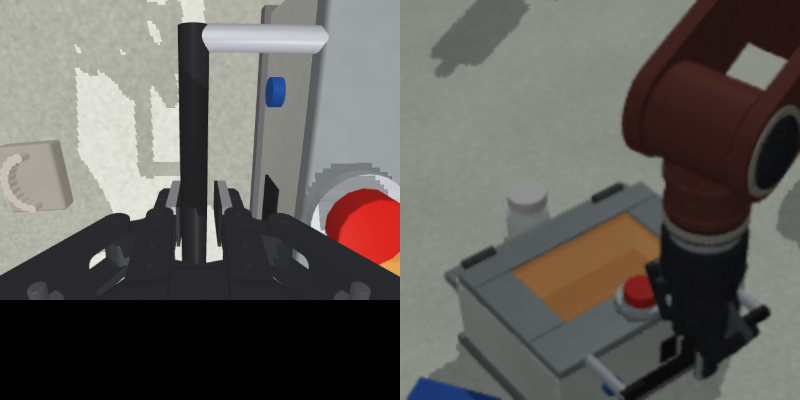

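Emit:
{"op": "play_rows", "data": {"slide": [[0,0.2,0],[0,0.2,0],[0,0.2,0]], "yaw": [0,0,0], "grip": [0.56,0.56,0.56]}}

```text
time: 13.2
tool_pos: [0.5658, 0.0876, 0.0856]
tool_rot: [-0.077, 0.08, 0.704, -0.702]
contact_force: [0.3, 7.9, 6.1]
gripper_width: 0.221
```

```bash
python3 q2.py;python3 look.py 14
```

```text
t 13.2 w 0.22070893628359792 F tool [ 1.42 -6.11 -7.81]
f(a) and f(b) must have different signs
tcp rel hinge mm: out 236.95329981684554 up -11.239982660049348 along -1.4032951062607697
```

View pics/L14.png

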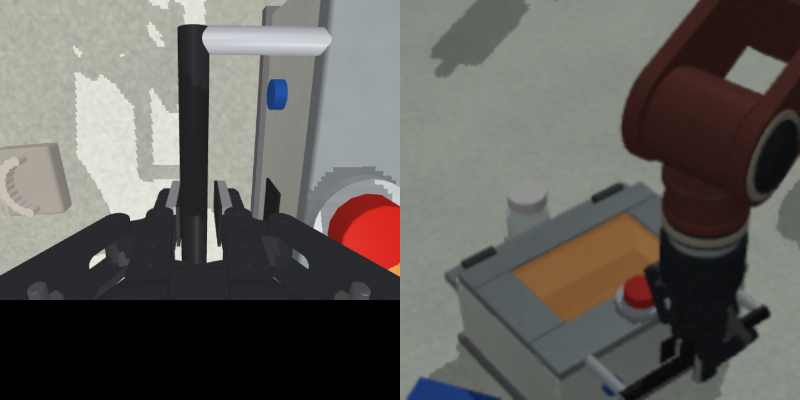

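Emit:
{"op": "play_rows", "data": {"slide": [[0,0,-0.15],[0,0,-0.15],[0,-0.1,-0.1],[0,0,0]], "yaw": [0,0,0,0], "grip": [0.56,0.56,0.56,0.56]}}

```text
time: 13.7
tool_pos: [0.5648, 0.0896, 0.0844]
tool_rot: [0.079, -0.079, -0.702, 0.703]
contact_force: [0.3, -0.4, 0.8]
gripper_width: 0.222
```

```bash
python3 q2.py
```

```text
t 13.7 w 0.2216911689862461 F tool [-0.33 -0.76  0.31]
f(a) and f(b) must have different signs
tcp rel hinge mm: out 238.7192817715503 up -11.377491693415543 along 0.05622915521322343
```

Emit:
{"op": "play_rows", "data": {"slide": [[0,0,0],[0,0,0],[0,-1,0],[0,-2,0],[0,-3,0],[0,-3,0],[0,-3,0],[0,0,0]], "yaw": [0,0,0,0,0,0,0,0], "grip": [0.4,0.4,0.4,0.4,0.4,0.4,1,1]}}

```text
time: 14.5
tool_pos: [0.568, 0.09, 0.2115]
tool_rot: [-0.075, 0.083, 0.703, -0.702]
contact_force: [0.8, -0.9, 0.8]
gripper_width: 0.007
```

```bash
python3 q2.py;python3 look.py 15
python3 - <<'E'
from plant import cams
import cv2
f=cams.grab_frame("top")["image"][150:350,320:520,::-1]
cv2.imwrite("pics/t15.png",cv2.resize(f,None,fx=3,fy=3))
E
```

```text
t 14.5 w 0.007283659828742941 F tool [-0.96 -0.8   0.74]
f(a) and f(b) must have different signs
tcp rel hinge mm: out 240.13094587523966 up 114.87016453888987 along -4.255159746066767
```

View pics/L15.png

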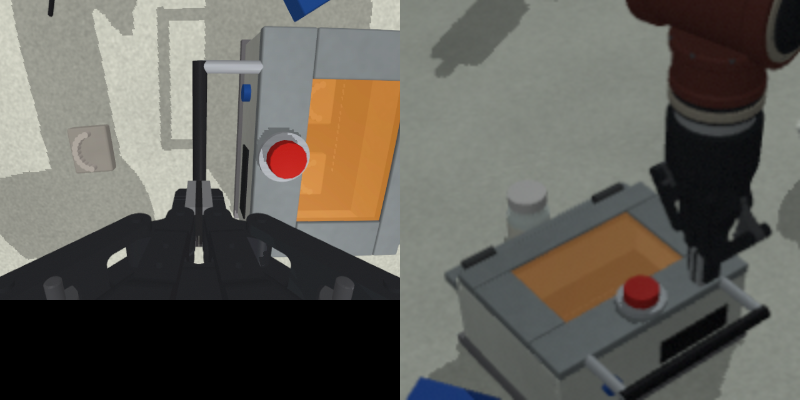

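View pics/t15.png

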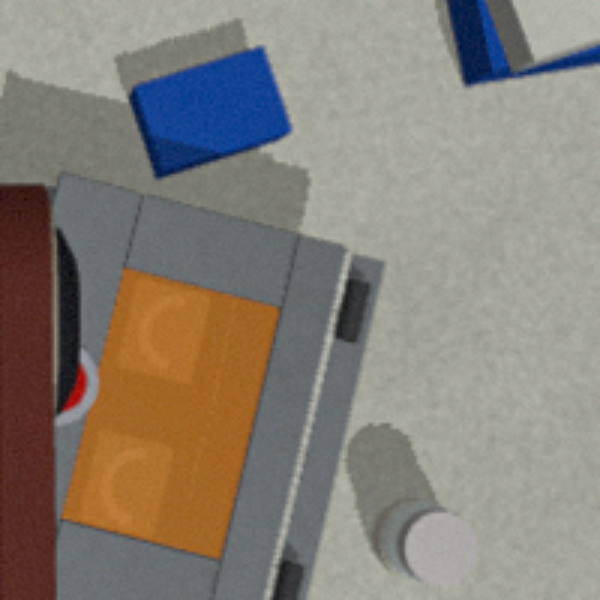

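Run:
```python
from h import *
from plant import readout,cams
S,T=cal();p=np.load("p.npy")
s=readout.state();R=tR(s);P=np.array(s["tool_pos"])
w=cams.grab_frame("wrist");sc=cams.grab_frame("scene")
def red(im):
    im=im.astype(int);m=(im[...,0]>120)&(im[...,1]<60)&(im[...,2]<60)
    m=m.astype(np.uint8); n,l,st,c=cv2.connectedComponentsWithStats(m);i=1+np.argmax(st[1:,4]);print(st[i],c[i]);return c[i]
uw=red(w["image"]);us=red(sc["image"])
M=w["mount"];q=cv2.undistortPoints(np.array([[uw]],float),w["mtx"],w["dist"])[0,0]
o=P+R@M[:3,3];d=R@M[:3,:3]@np.array([q[0],q[1],1])
print("wrist",o+d*(.126-o[2])/d[2]);print("scene",atz(S,us,.126));m=cov(p,0,.152,0,.03);print("model",m)
print("scene proj of model",proj(S,m))
for X in(m,o+d*(.126-o[2])/d[2]): print("delta tool cm",R.T@(X-P)*100)
```

```text
[ 433  220   62   63 2945] [463.3783 251.8115]
[331 200   8   9  33] [334.697  204.8788]
wrist [0.5501 0.0095 0.126 ]
scene [0.5451 0.0165 0.126 ]
model [0.5456 0.0051 0.126 ]
scene proj of model [[329.8583 202.4828]]
delta tool cm [-0.0189  7.8461  8.6961]
delta tool cm [-0.3612  7.8459  8.1632]
```

Emit:
{"op": "play_rows", "data": {"slide": [[-0.2,0,2.1],[0,0,2.1],[0,0,2.1],[0,0,2.1],[0,2,0],[0,2,0],[0,1.5,0],[0,0,0],[0,0,0]], "yaw": [0,0,0,0,0,0,0,0,0], "grip": [1,1,1,1,1,1,1,1,1]}}

```text
time: 15.65
tool_pos: [0.548, 0.0078, 0.1491]
tool_rot: [-0.079, 0.078, 0.703, -0.703]
contact_force: [-0.1, -0.4, -0.0]
gripper_width: 0.003
```

```bash
python3 q2.py;python3 look.py 16
```

```text
t 15.65 w 0.0026141482057069395 F tool [0.02 0.02 0.41]
theta by across 0.8243538932420234 TCP below bar mm 123.47867025062489
tcp rel hinge mm: out 155.16772850500908 up 53.111182319096244 along -1.6784753274903004
```

View pics/L16.png

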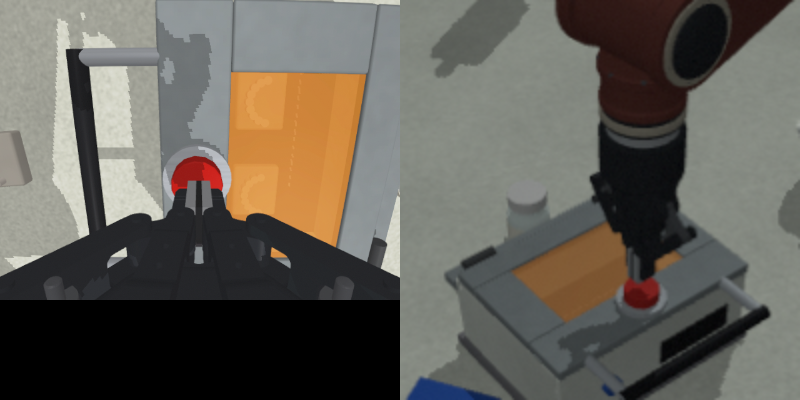

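Emit:
{"op": "play_rows", "data": {"slide": [[0,0.4,0],[0,0.4,0],[0,0.2,0],[0,0.2,0],[0,0.1,0]], "yaw": [0,0,0,0,0], "grip": [1,1,1,1,1]}}

```text
time: 16.25
tool_pos: [0.5483, 0.0076, 0.137]
tool_rot: [0.079, -0.079, -0.703, 0.703]
contact_force: [-1.5, 0.7, 7.1]
gripper_width: 0.002
```

Emit:
{"op": "play_rows", "data": {"slide": [[0,0.1,0],[0,0.1,0],[0,0.1,0]], "yaw": [0,0,0], "grip": [1,1,1]}}

```text
time: 16.55
tool_pos: [0.5483, 0.0076, 0.1354]
tool_rot: [0.079, -0.079, -0.703, 0.703]
contact_force: [-5.7, 0.7, 8.9]
gripper_width: -0.003
```

Emit:
{"op": "play_rows", "data": {"slide": [[0.05,0.1,0],[0.05,0.1,0],[0.05,0.1,0]], "yaw": [0,0,0], "grip": [1,1,1]}}

```text
time: 16.85
tool_pos: [0.5482, 0.0077, 0.1332]
tool_rot: [0.078, -0.08, -0.703, 0.703]
contact_force: [-1.0, -0.2, 9.0]
gripper_width: 0.001
```

```bash
python3 q2.py
```

```text
t 16.85 w 0.0009779707685102787 F tool [ 0.93 -9.01  0.44]
theta by across 0.8246533937976547 TCP below bar mm 139.4398589558602
tcp rel hinge mm: out 155.11483278751848 up 37.19645851396318 along -2.0682430463163817
```

Emit:
{"op": "play_rows", "data": {"slide": [[0.03,0.1,0],[0,0.1,0],[0.03,0.1,0],[0,0.1,0]], "yaw": [0,0,0,0], "grip": [1,1,1,1]}}

```text
time: 17.25
tool_pos: [0.5482, 0.0076, 0.1296]
tool_rot: [0.077, -0.081, -0.703, 0.703]
contact_force: [-1.1, 0.0, 9.0]
gripper_width: -0.005
```

Emit:
{"op": "play_rows", "data": {"slide": [[0,0.1,0]], "yaw": [0], "grip": [1]}}

```text
time: 17.35
tool_pos: [0.5482, 0.0077, 0.1289]
tool_rot: [0.077, -0.08, -0.703, 0.703]
contact_force: [-3.5, -0.7, 15.0]
gripper_width: -0.0
```

Emit:
{"op": "play_rows", "data": {"slide": [[0,0,0],[0,0,0]], "yaw": [0,0], "grip": [1,1]}}

```text
time: 17.55
tool_pos: [0.5482, 0.0076, 0.1289]
tool_rot: [0.077, -0.08, -0.703, 0.703]
contact_force: [-1.4, -0.7, 10.4]
gripper_width: 0.0
```

Emit:
{"op": "play_rows", "data": {"slide": [[0,0.05,0],[0,0.05,0],[0,0,0]], "yaw": [0,0,0], "grip": [1,1,1]}}

```text
time: 17.85
tool_pos: [0.5482, 0.0076, 0.1289]
tool_rot: [0.077, -0.08, -0.702, 0.703]
contact_force: [-5.1, 0.2, 15.7]
gripper_width: 0.004
```

Emit:
{"op": "play_rows", "data": {"slide": [[0.03,0,0],[0,0,0],[0,0,0],[0,0,0],[0,0,0],[0,0,0]], "yaw": [0,0,0,0,0,0], "grip": [1,1,1,1,1,1]}}

```text
time: 18.45
tool_pos: [0.5482, 0.0077, 0.1289]
tool_rot: [0.077, -0.081, -0.702, 0.703]
contact_force: [-3.4, 0.1, 14.1]
gripper_width: -0.001
```

Emit:
{"op": "play_rows", "data": {"slide": [[0,0,0],[0,0,0],[0,0,0],[0,0,0],[0,0,0]], "yaw": [0,0,0,0,0], "grip": [1,1,1,1,1]}}

```text
time: 18.95
tool_pos: [0.5482, 0.0077, 0.1289]
tool_rot: [0.077, -0.081, -0.702, 0.703]
contact_force: [-3.2, 0.0, 14.8]
gripper_width: 0.001
```

```bash
python3 q2.py
```

```text
t 18.95 w 0.0011592475543969623 F tool [  3.07 -14.84   0.67]
theta by across 0.8246395268227051 TCP below bar mm 143.72157490139665
tcp rel hinge mm: out 155.11728218399418 up 32.912591577943275 along -2.143915187156553
```

Emit:
{"op": "play_rows", "data": {"slide": [[0,0,0],[0,0,0],[0,-0.5,0],[0,-1,0],[0,-3,0],[0,-3,0],[0,-3,0],[0,-3,0],[0,0,0],[0,0,0]], "yaw": [0,0,0,0,0,0,0,0,0,0], "grip": [1,1,1,1,1,1,1,1,1,1]}}

```text
time: 19.95
tool_pos: [0.5462, 0.0081, 0.2603]
tool_rot: [-0.078, 0.079, 0.703, -0.703]
contact_force: [0.5, 0.3, -2.0]
gripper_width: -0.002
```

```bash
python3 q2.py;python3 look.py 17
python3 - <<'E'
from plant import cams
import cv2
cv2.imwrite("pics/t17.png",cams.grab_frame("top")["image"][:,:,::-1])
E
```

```text
t 19.95 w -0.0019851185725527336 F tool [-0.45  1.96 -0.46]
theta by across 0.8244713045385245 TCP below bar mm 12.334413811385003
tcp rel hinge mm: out 155.14699379199195 up 164.2736559852912 along -0.10220401361841404
```

View pics/L17.png

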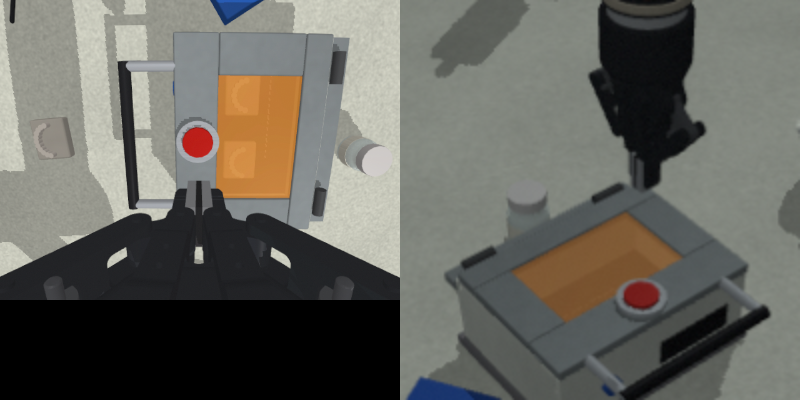

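View pics/t17.png

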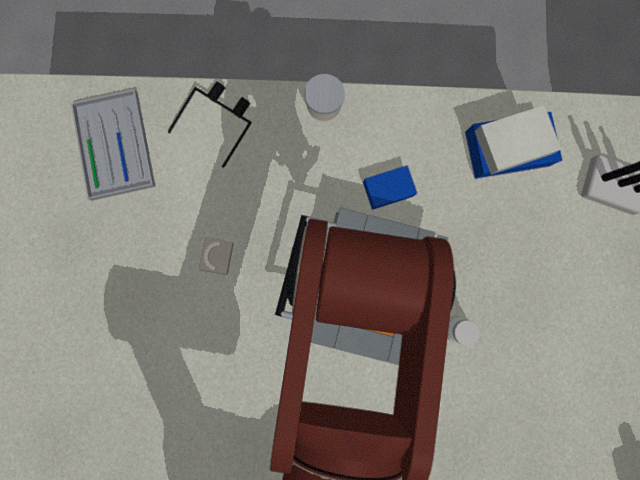

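The cover lies flat, the red catch is nearly flush in its collar (scene crop at (642,295)), and in the top view the jar (465,332), blue box (390,187) and cast (217,255) are at the same pixels as at the start. The arm is clear of everything.

```bash
python3 -c "
from plant import workorder
print(workorder.job_done())"
```

```text
the job is handed in; nothing more can be done
None
```

The cover is closed on the case and the red catch is home. I handed the job in at about 20 s of the 69 s allowed; no verdict was reported.

- **Cover:** I lowered it along its arc with the bar loose between fingers set about 18 mm apart. I read the force between moves and never saw more than about 10 N on the cover. The last pictures show it flat on the case.
- **Catch:** It moved at about 9 N and stopped hard 8 mm down. I then held 14–16 N on it for about 1.1 s. After I let go, it sits nearly flush in its collar.
- **Bystanders:** The jar, blue box and cast are at the same pixels in the top view as at the start. The gripper was about 13 cm above the catch at hand-in.

- **Disagreement:** The first position estimates for the catch differed: wrist camera and model by about 6 mm, and a noisy scene-camera reading by up to about 11 mm. I aimed between the wrist and model estimates, and the next picture showed the fingers centred on the button.
- **Unsteady stretch:** At about 0.5 rad the finger pushed inward a little too hard, about 8 N, and I eased it off.
- **Not measured:** I could not measure the cover's speed directly. It followed the fingers at about 0.2 rad/s or slower in every picture I checked.

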